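Jog the rolling mill

ROBOT

A 6-joint arm with a two-finger parallel gripper is mounted at the origin on the work surface. World frame = base frame: x ahead of the robot, y to its left, z up, the work surface at z = 0. Lengths are in mm, angles in rad, forces in N, time in s.
With the tool pointing down it reaches from about 350 to 975 mm from the base axis. Payload 7.1 kg.
Tool frame: the origin (TCP) lies on the front face of the gripper's body, between the roots of the fingers; the fingertips stand 80 mm ahead of it and the grasp point (between the pads) lies 61 mm ahead of it (env.tips_ahead is the distance from the TCP to the fingertips, in mm); z points along the fingers, y is the direction in which the jaws open and shut (so a half turn about z gives the same grasp; the last joint's range is limited). The gripper opens to 88 mm and grips with 3 to 60 N. Pads are 20 mm wide; open, the fingers measure 115 mm over their backs; the gripper's body (75 mm by 178 mm) begins 61 mm behind the grasp point.
Start: joints at [1.086, 0.423, 1.63, -0, 1.089, -0.019], TCP at [280.679, 558.413, 302.675] pointing down, gripper open.
Joint ranges: [-3, 3], [-0.9, 2.11], [0.09, 2.58], [-1.31, 4.45], [0.11, 2.69], [-2.54, 2.54]. Speed limits (rad/s): [2.39, 2.39, 3.01, 3.14, 3.14, 3.14].

INTERFACE

Orientations are given as a unit quaternion [x, y, z, w].
In Python, from station import env, set_gripper, viewer, workorder gives the robot as it stands. Calls block until the motion is done:
- env.reach(position, orientation): joint-space move of the TCP to a pose.
- env.move_l(position, rot=None, rate=150, f_stop=None): straight line of the TCP; rot=None keeps the orientation; rate is the mean speed in mm/s. With f_stop (N) it stops when the force on the tool has changed by that much, and returns True; else False.
- env.move_joints(angles): joint-space move.
- set_gripper(opening): finger opening in mm; the grip force is fixed at half the most; returns when the fingers have stopped.
- env.hold(seconds).
- env.ik(position, orientation): joint angles nearest the present ones, or None.
- env.read_state(): the state.
- viewer.camera(name): name is "side" or "top" or "wrist"; returns the picture (400x640x3 uint8, blue, green, red); there is no depth.
- viewer.camera_params(name): a dict with "fx", "fy", "cx", "cy" (pixels), "pose" (4x4, takes a point from camera to world coordinates); the wrist camera has in their place "tool_from_camera" (4x4, takes a point from camera to tool coordinates, whose origin is the TCP and whose axes are the flange's). Camera axes: x right, y up, looking along -z (the intrinsics and any distortion apply to the point x, -y, -z); pixel columns grow to the right and rows downward; lengths in mm; the calibration is good to about 2 mm. A picture is of the moment at which its call begins: read the wrist's pose just before it. camera_params takes no time and is no camera call.
A pose or a line that the arm cannot do raises env.IKError and nothing moves.
- workorder.sign_off(): hands the job in, once; it reports no verdict.
The state is a dict: "time_s": time; "qpos": joint angles; "dq": joint speeds; "tau": joint torques, N m; "tool_pos": TCP position; "orientation": TCP orientation; "force": force on the tool from outside, world axes, zero at the start; "wrist_torque": the same for the moment, N m; "width": finger opening in mm.
Only numpy, scipy, OpenCV 4.12 (cv2) and the standard library are available. Lean on these libraries where they do the work, as an engineer would, in place of code of your own. Each camera call takes 0.05 s, during which the arm holds its last target. There are 200 camera calls.

TASK

Jog the copper rolling mill: press the green button on its console right down, keep it down for at least three seconds in one go, then let it come back up. Do not press the yellow or the blue button.

Things in the scene. Friction and masses are not known exactly. Their poses are not given: they have to be found in the camera images.
- jog (a joint): travel of the green jog button, a momentary round push button (cap 38 mm across), one of three in a row on the mill's console. 0 = up, grows as pressed straight down, 0.008 m = fully down; beyond 0.005 m counts as held down. A spring pushes back with about 2 N at first, 6 N at the bottom, and brings it up when let go
- jog_top (a point): centre of the green button's top face, moving with the cap; z up. With the button up it is 74 mm above the table and 12 mm above its black housing ring (54 mm across, 12 mm high) on the console, a fixed flat-topped green and grey box 130 x 280 mm, 50 mm high, with a small scale and lamp (at most 13 mm tall) along its far edge
- reverse (a joint): travel of the yellow reverse button, same make and size as the green one. The three buttons stand 85 mm apart from centre to centre; which colour is where in the row varies. 0 = up, 0.008 m = fully down; it must stay up
- lube (a joint): travel of the blue lubrication button, the third of the row, same make and size. 0 = up, 0.008 m = fully down; it must stay up

How it is judged:
By the outcome, as a careful person would: the job done as asked, in the order asked, and still so for the second after the job is handed in, with the robot touching nothing.
It also fails if it takes over 32 s, if anything falls off the work surface, if the arm or the gripper's body presses on something with over 40 N, if the wrist force passes 120 N, or if a joint passes its speed limit or range.

## Working session

There is one attempt and no reset: what is moved stays moved. The work goes in short steps, each a Python script; the robot and the scene stay as the last script left them, time stands still between calls to the robot, and variables do not carry over. Pictures are saved under pics/ and viewed, about 8 in all and at most 12, crops included, and the job is handed in when it is done.

```bash
mkdir -p pics; ls
python3 - <<'E'
from station import env,viewer
import cv2,numpy as np
for n in("top","side"):
    cv2.imwrite(f"pics/{n}1.png",viewer.camera(n)); p=viewer.camera_params(n); print(n,{k:(np.round(v,3).tolist() if not isinstance(v,str) else v) for k,v in p.items()})
print(viewer.camera_params("wrist"))
s=env.read_state();print(s["time_s"],s["orientation"],s["force"],s["width"],env.tips_ahead)
E
```

```text
pics
top {'fx': 391.596, 'fy': 391.596, 'cx': 319.751, 'cy': 194.471, 'pose': [[0.019, 0.98, -0.196, 437.827], [-1.0, 0.02, 0.007, 61.938], [0.011, 0.196, 0.981, 744.916], [0.0, 0.0, 0.0, 1.0]]}
side {'fx': 398.394, 'fy': 398.394, 'cx': 323.751, 'cy': 194.689, 'pose': [[-0.712, 0.47, -0.521, 208.275], [-0.702, -0.458, 0.546, 393.479], [0.018, 0.755, 0.656, 523.188], [0.0, 0.0, 0.0, 1.0]]}
{'fx': 275.2896228918042, 'fy': 275.2896228918042, 'cx': 320.8118046887668, 'cy': 196.43581050232484, 'tool_from_camera': array([[-2.25099346e-04,  9.69898852e-01,  2.43508040e-01,
         6.78832118e+01],
       [ 9.99999974e-01,  2.24039335e-04,  3.20475905e-05,
        -2.41580855e-01],
       [-2.34724581e-05,  2.43508041e-01, -9.69898878e-01,
        -8.08518854e+01],
       [ 0.00000000e+00,  0.00000000e+00,  0.00000000e+00,
         1.00000000e+00]])}
0.1 [ 2.30779024e-01  9.73005937e-01 -6.78263444e-04 -1.69419988e-04] [ 0.74883094 -0.55472048 -0.10165071] 87.82371343858122 80.0
```

View pics/top1.png

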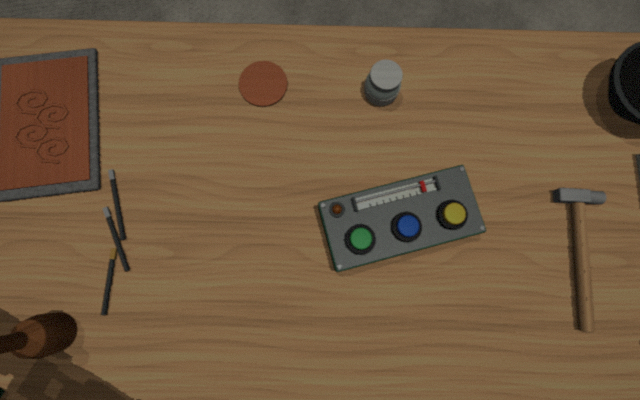

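The top view shows the console with green at about (361,238), blue at (407,226) and yellow at (453,213). Next I'll enlarge the crops and compute positions.

```bash
cat > h.py <<'E'
import numpy as np
from scipy.spatial.transform import Rotation as R
def px2w(p,T,u,v,z):
    d=T[:3,:3]@np.array([(u-p["cx"])/p["fx"],-(v-p["cy"])/p["fy"],-1]); o=T[:3,3]
    return o+d*(z-o[2])/d[2]
def blob(im,lo,hi):
    import cv2
    m=cv2.inRange(cv2.cvtColor(im,cv2.COLOR_BGR2HSV),lo,hi)
    n,l,s,c=cv2.connectedComponentsWithStats(m); i=1+np.argmax(s[1:,4]); return c[i],s[i]
E
python3 - <<'E'
from h import *; import cv2
from station import viewer
p=viewer.camera_params("top"); im=cv2.imread("pics/top1.png")
for n,lo,hi in(("g",(45,120,60),(85,255,255)),("b",(100,150,60),(125,255,255)),("y",(22,120,80),(35,255,255))):
    c,s=blob(im,lo,hi); print(n,c,s,px2w(p,p["pose"],*c,74))
a=cv2.resize(im[150:290,300:500],None,fx=4,fy=4,interpolation=cv2.INTER_CUBIC)
cv2.imwrite("pics/crop.png",a)
E
```

```text
g [360.7173913  238.07336957] [350 228  22  22 368] [497.5166048  -14.66783991  74.        ]
b [407.95967742 225.46505376] [397 215  22  22 372] [520.80258307 -96.26767504  74.        ]
y [454.74438202 213.02247191] [444 203  22  21 356] [ 544.14383565 -178.32605017   74.        ]
```

View pics/side1.png

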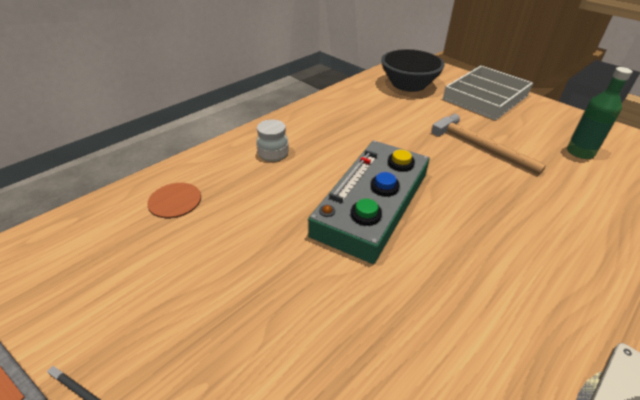

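View pics/crop.png

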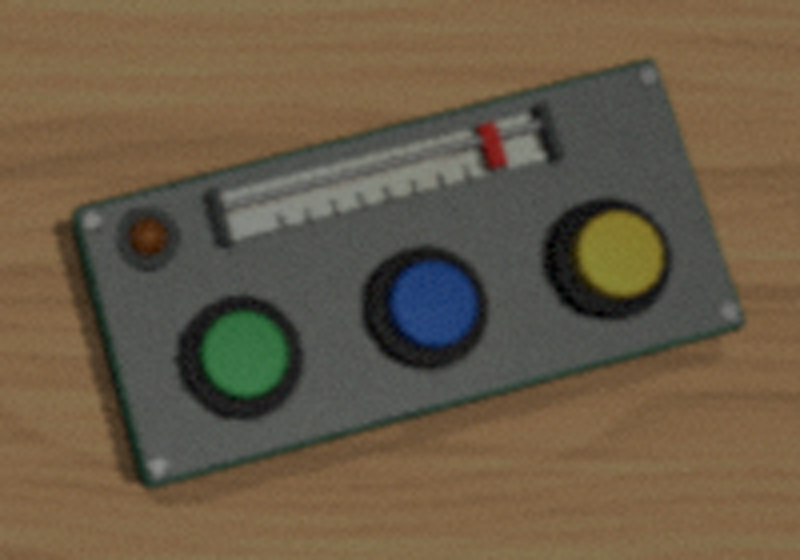

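Measured spacing is 84.9 mm, against the 85 mm given. The side view shows green at (367,209). I'll cross-check that in code, then move above the button and look with the wrist camera.

Run:
```python
from h import *; import cv2
from station import env,viewer,set_gripper
p=viewer.camera_params("side"); im=cv2.imread("pics/side1.png")
c,s=blob(im[190:230],(50,150,90),(80,255,255)); print(c,s,px2w(p,p["pose"],c[0],c[1]+190,74), px2w(p,p["pose"],367.5,209,74))
set_gripper(0)
q=[np.sin(np.pi/4),np.cos(np.pi/4),0,0]
env.reach([497.5,-15,230],q)
s=env.read_state(); w=viewer.camera("wrist"); cv2.imwrite("pics/w1.png",w)
p=viewer.camera_params("wrist"); T=np.eye(4);T[:3,:3]=R.from_quat(s["orientation"]).as_matrix();T[:3,3]=s["tool_pos"];T=T@p["tool_from_camera"]
for n,lo,hi in(("g",(45,120,60),(85,255,255)),("b",(100,150,60),(125,255,255))):
    c,b=blob(w,lo,hi); print(n,c,b,px2w(p,T,*c,74))
print(s["time_s"],s["tool_pos"],s["qpos"],s["force"],s["width"])
```

```text
[366.59437751  16.12048193] [356   9  22  15 249] [495.06196139 -10.96279046  74.        ] [489.47367934  -6.61563959  74.        ]
g [324.39506173 212.76954733] [311 204  28  17 243] [499.37804407 -22.30565665  74.        ]Traceback (most recent call last):
  File "<stdin>", line 11, in <module>
  File "h.py", line 9, in blob
    n,l,s,c=cv2.connectedComponentsWithStats(m); i=1+np.argmax(s[1:,4]); return c[i],s[i]
                                                     ~~~~~~~~~^^^^^^^^^
    return _wrapfunc(a, 'argmax', axis=axis, out=out, **kwds)
    return bound(*args, **kwds)
ValueError: attempt to get argmax of an empty sequence
```

View pics/w1.png

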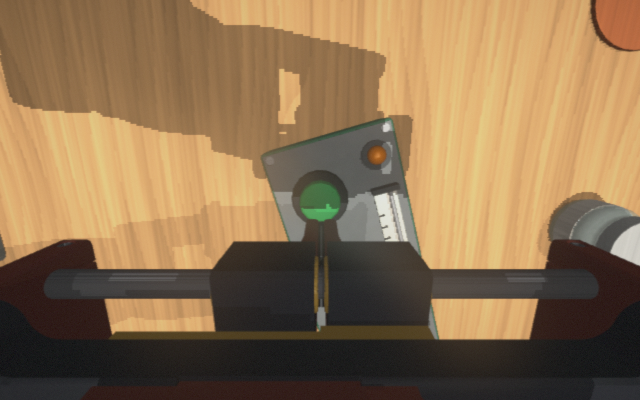

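The wrist view shows the green cap in half shadow, centred at about (320,201). The lit-only blob is biased low. I'll compute from the whole disc.

Run:
```python
from h import *; import cv2
from station import env,viewer
s=env.read_state(); w=cv2.imread("pics/w1.png")
p=viewer.camera_params("wrist"); T=np.eye(4);T[:3,:3]=R.from_quat(s["orientation"]).as_matrix();T[:3,3]=s["tool_pos"];T=T@p["tool_from_camera"]
c,b=blob(w[170:235,290:350],(50,90,25),(85,255,255)); print(c,b)
for uv in((c[0]+290,c[1]+170),(320,201)): print(px2w(p,T,*uv,74))
# cap outline predicted for top-camera estimate, drawn for comparison
a=np.linspace(0,6.283,60); P=np.c_[497.2+19*np.cos(a),-14+19*np.sin(a),0*a+74]
C=(P-T[:3,3])@T[:3,:3]; uv=np.c_[p["cx"]+p["fx"]*C[:,0]/-C[:,2],p["cy"]-p["fy"]*C[:,1]/-C[:,2]]
z=cv2.resize(w[150:250,260:390],None,fx=6,fy=6,interpolation=cv2.INTER_CUBIC)
cv2.polylines(z,[np.int32((uv-[260,150]+.5)*6)],True,(0,0,255),1); cv2.imwrite("pics/w1c.png",z)
print(s["time_s"],s["tool_pos"],s["force"],s["width"])
```

```text
[30.09335576 31.46930193] [  11   12   39   39 1189]
[495.48691305 -11.71108116  74.        ]
[495.40353136 -11.27785773  74.        ]
3.7 [497.7368013  -14.31679875 230.10682146] [-0.35453755  0.522339   -0.36755481] 0.599109105593543
```

View pics/w1c.png

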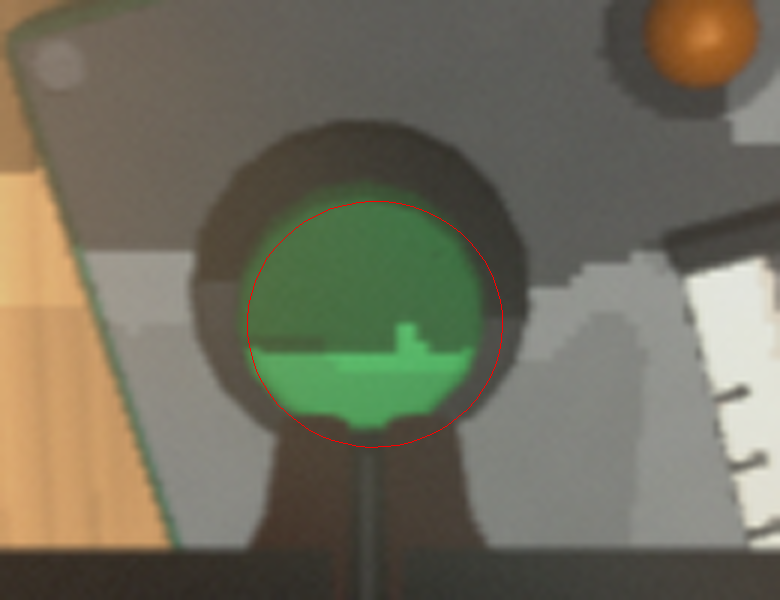

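Wrist, side and top estimates agree to within about 3 mm, so I'll use (496, -12.8). Now I'll descend and press until the button is clearly at its bottom stop (spring at most 6 N, stopping at 12 N), hold, then release.

Run:
```python
from h import *; import cv2
from station import env,viewer
def rep(t):
    s=env.read_state(); print(t,round(s["time_s"],2),np.round(s["tool_pos"],2),np.round(s["force"],2))
env.move_l([496,-12.8,162],rate=80); rep("above")
print(env.move_l([496,-12.8,143],rate=12,f_stop=12)); rep("pressed")
for i in range(4):
    env.hold(1.0); rep("hold")
    if i==1: cv2.imwrite("pics/side2.png",cv2.resize(viewer.camera("side")[110:260,250:450],None,fx=4,fy=4))
```

```text
above 4.7 [496.31 -12.83 162.32] [-0.08 -0.7   0.07]
True
pressed 5.92 [496.04 -12.79 146.32] [-0.75 -0.14  7.68]
hold 6.92 [496.03 -12.79 146.32] [-0.53  0.06  7.43]
hold 7.92 [496.05 -12.8  146.31] [-1.65 -0.37  7.88]
hold 8.97 [496.03 -12.8  146.33] [-2.17  0.19  6.99]
hold 9.97 [496.02 -12.81 146.3 ] [-1.8   1.04  7.44]
```

View pics/side2.png

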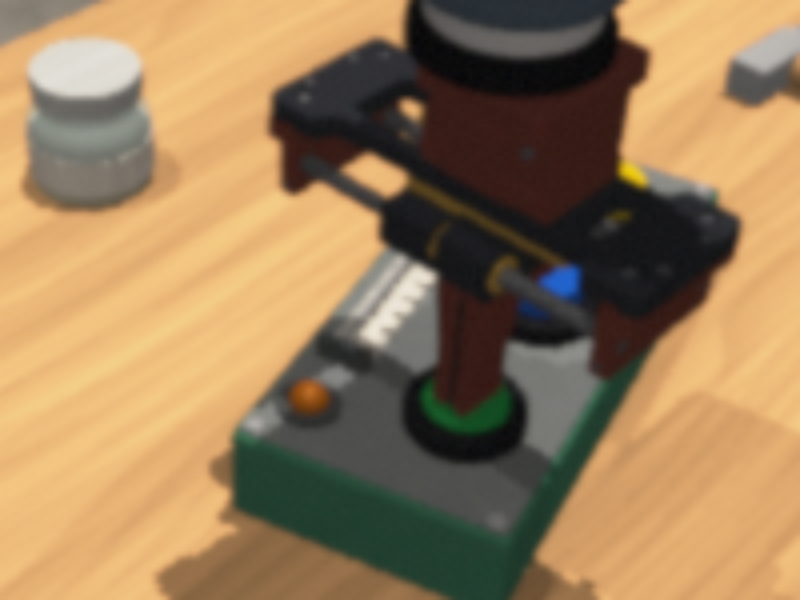

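The view shows the closed fingertips on the green cap, which is sunk into its ring at crop (465,405), with blue untouched. Tips are at z = 66.3 mm (about 7.7 mm of travel) and the force is about 7.5 N, more than the 6 N spring gives at the bottom. It was held for over 4 s. I'll release now.

Run:
```python
from h import *; import cv2
from station import env,viewer
env.move_l([496,-12.8,165],rate=40)
env.move_l([496,-12.8,260],rate=120); env.hold(.5)
s=env.read_state(); print(s["time_s"],s["tool_pos"],s["force"])
cv2.imwrite("pics/side3.png",cv2.resize(viewer.camera("side")[110:260,250:450],None,fx=4,fy=4))
a=cv2.imread("pics/side1.png")[190:230]; b=viewer.camera("side")[190:230]
for i in(a,b): print(blob(i,(50,150,60),(80,255,255)))
```

```text
12.0333 [495.97723533 -12.80865599 259.85714666] [-0.31945031  0.09871623  0.3166208 ]
(array([366.446875,  17.684375]), array([355,   9,  24,  19, 320], dtype=int32))
(array([366.44744745,  17.99399399]), array([356,   9,  23,  19, 333], dtype=int32))
```

View pics/side3.png

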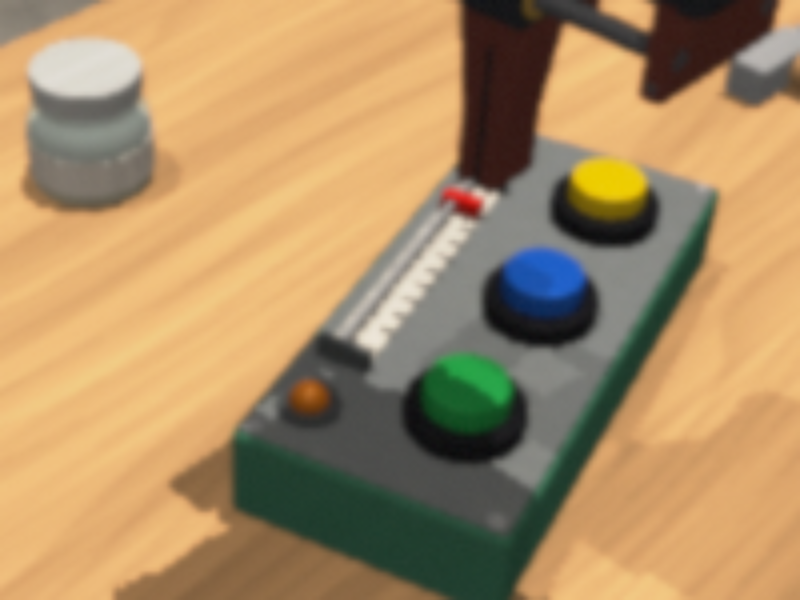

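All three caps stand up, the green one at crop (467,390), and the tool is clear.

```bash
python3 -c "
from station import workorder
print(workorder.sign_off())"
```

```text
the job is handed in; nothing more can be done
None
```

I pressed the green jog button fully down with the closed fingertips, held it for just over 4 s, released it and handed the job in at about 12 s of the 32 s allowed.

- **Pressed:** during the hold the fingertips sat at z ≈ 66.3 mm, about 7.7 mm of the 8 mm travel. The force was about 7.5 N, more than the 6 N the spring gives at the bottom, so the cap was on its stop.
- **Released:** in the last side picture all three caps stand up. The green cap is within half a pixel of where it was before the press. The tool was clear, with no contact force.
- **Other buttons:** the yellow and blue buttons were not touched.
- **Disagreements:** the three cameras placed the button up to about 4 mm apart. I pressed at a point between them, well inside the 38 mm cap. One first wrist-camera reading was about 10 mm off because the cap was half in shadow, and I discarded it.

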